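# Lock the test pot and hold the dead-man paddle

## Robot

A 7-joint arm with a two-finger parallel gripper is mounted at the origin on a cart in front of the work surface, level with it; the furniture and walls round the work are solid. World frame = base frame: x ahead of the robot, y to its left, z up, the work surface at z = 0. Lengths are in m, angles in degrees, forces in N, time in s.
With the tool pointing down it reaches from about 0.425 to 0.95 m from the base axis. Payload 16.7 kg.
Tool frame: the origin (TCP) lies between the finger pads; the fingertips stand 11 mm ahead of it and the grasp point (between the pads) lies 8 mm behind it; z points along the fingers, y is the line along which they close (so a half turn about z gives the same grasp; the last joint's range is limited). The gripper opens to 94 mm and grips with 3 to 60 N. Pads are 16 mm wide; open, the fingers measure 119 mm over their backs; the gripper's body (75 mm by 177 mm) begins 78 mm behind the grasp point.
Start: joints at [63.34, 24.414, 4.234, 92.017, -1.954, 63.644, -3.845], TCP at [0.21, -0.642, 0.216] pointing down, gripper open.
Joint ranges: [-163.25, 163.25], [-28.42, 122.38], [-70.27, 78.77], [12.13, 141.07], [-58.53, 238.53], [9.26, 117.41], [-156.51, 156.51]. Speed limits (degrees/s): [108.29, 108.29, 136.94, 136.94, 172.46, 172.46, 172.46].

## Interface

Orientations are given as [roll, pitch, yaw] about the fixed x, y, z axes, in that order (R = Rz(yaw) Ry(pitch) Rx(roll)).
In Python, from bench import ctrl gives the robot as it stands. The module is installed in compiled form; this text tells all that it offers.
- The arm moves only by the tool arm_command, never from a script. Its argument "targets" is a list of rows, each a list of 3 entries, a list of its own where there are three numbers: the shift along the tool's x, y, z in units of 120 mm (1.0 is 120 mm), then the turn about the tool's z in units of 30 degrees (1.0 is 30 degrees), then the opening, from -1 (shut) to 1 (fully open). A call has 1 to 20 rows; each row is the pose to reach, as a shift and turn from the pose commanded when the call began, along the tool's axes at that moment; what a row does not reach only later rows make up. A row lasts 1/10 s, in which the tool goes at most 50 mm and 8.59 degrees, less where a joint would pass 70% of its speed; a pose out of reach is approached as far as the arm can. A call with a number of a shift or a turn outside -1 to 1 is refused whole. A call with a gripper value outside its range is refused whole. The fingers move at their own pace and stop on an object; the grip force is fixed at half the most. Time passes only in rows, so rows that repeat a pose let the fingers close. It gives the time, the measured TCP pose, the force, the opening and the grip force at its end, in the units of the state.
- ctrl.get_state(): the state, without advancing time (a new reading comes with each control period).
- ctrl.read_camera(name): name is "scene" or "top" or "wrist"; returns a dict with "img" (420x560x3 uint8, red, green, blue), "range_z" (420x560 float32, m along the optical axis (not along the pixel's ray), 0 where there is no reading), "camera_matrix" (3x3 intrinsics, pixels), "world_to_cam" (4x4, takes a point from world to camera coordinates); the wrist camera has in their place "tool_from_camera" (4x4, takes a point from camera to tool coordinates, whose origin is the TCP and whose axes are the flange's). Camera axes: x right, y down, z forward; pixel columns grow to the right and rows downward; lengths in m; the calibration is good to about 2 mm. A picture is of the moment at which its call begins: read the wrist's pose just before it.
- ctrl.hand_in(): hands the job in; it is judged then, once.
The state is a dict: "t": time; "joint_positions": joint angles; "joint_vel": joint speeds; "joint_torque": joint torques, N m; "tcp_pos": TCP position; "tool_rot": TCP orientation; "wrist_force": force on the tool from outside, world axes, zero at the start; "torque": the same for the moment, N m; "opening": finger opening in m; "grip_force": force on a finger pad.
Only numpy, scipy, OpenCV 4.12 (cv2) and the standard library are available. Lean on these libraries where they do the work, as an engineer would, in place of code of your own. Each camera call takes 0.05 s, during which the arm holds its last target. There are 200 camera calls.

## Task

Lock the small leak-test pot by turning its knurled ring clockwise (seen from above) until the ring's tab stands over the raised fin on the pot's foot, and leave the paddle of the dead-man unit alone until that is done. Then press the paddle down until its arm is about level and its side pointer stands between the two teeth of the gauge, never as far as below the lower tooth, keep it there for at least three seconds, and finish while still holding it there yourself. Leave the loose parts lying on the bench (shaft, bearing, drilled block) where they are.

Things in the scene. Friction and masses are not known exactly. Their poses are not given: they have to be found in the camera images.
- test_pot: Grey pot fixed to the bench; origin: centre of its underside, z along its axis. Foot 140 mm across, 12 mm high; neck 52 mm across up to z 49; lock ring on top (z 50 to 74). A raised steel fin (the locked mark) stands on the foot along the pot's own -x, 34 to 68 mm from the axis, 6 mm wide, top at z 44. An inlet stub sticks out along +x to 56 mm at z 32.
- lock_ring (a joint): Angle (rad) of the dark knurled lock ring: how far the tab stands counter-clockwise (from above) of the fin. 0 = locked, tab over the fin; starts at 0.7 to 1.2; clockwise reduces it; stop at -0.04, just past the mark. Counts as locked below 0.08. Friction about 0.08 N m; it stays where it is left.
- ring_grip (a point): Point on the ring's axis at the height to grip, 66 mm above the bench. The ring is 58 mm across and 24 mm high (z 50 to 74), gripped across its outside from above; a small nut on the lid inside reaches z 82. Nothing but the tab stands beside the ring above z 49. Its x points away from the tab and turns with the ring.
- tab_tip (a point): Outer end of the ring's steel tab, 58 mm from the axis, 54 mm above the bench. The tab is 10 mm wide, 8 mm high (z 50 to 58) and sticks out radially from the ring; it turns with it.
- index_tip (a point): Outer top end of the fixed fin (locked mark) on the pot's foot, 68 mm from the axis, z 44.
- deadman_unit: Dead-man unit fixed to the bench; origin: centre of its underside. Base plate 180 (x) by 80 (y) by 10 mm; hinge cheeks up to z 72 at x +60 mm; hinge pin along y at x +60, z 60; the paddle arm runs from it to -x. Gauge upright up to z 84 at x -36, y +36 mm, with two small flat teeth reaching in to y +27 mm.
- paddle (a joint): Angle (rad) by which the sprung paddle is pressed down: 0 = released (arm rises 0.25 rad towards the pad), stop 0.55. Pointer between the teeth from 0.18 to 0.36 (middle 0.27, arm about level); below the lower tooth (trips, not allowed) from 0.45. Force at the pad: 3 N to start, 7 N at 0.18, 9.5 N at 0.27, 11.5 N at 0.36; springs back when let go.
- pad_top (a point): Centre of the top face of the paddle's round black rubber pad, 40 mm across, 125 mm from the hinge; about 99 mm above the bench when released, about 65 mm when the pointer is mid-gauge. Moves with the paddle. Press here from above.
- pointer_tip (a point): End of the thin steel pointer (4 mm thick rod) that sticks out of the arm's +y side, 85 mm from the hinge. Moves with the paddle; about 81 mm above the bench when released.
- gauge_mid (a point): Fixed point midway between the two gauge teeth (gap 18.5 mm: from 49 to 67.5 mm above the bench; each tooth 3 mm thick) where the pointer must stand; 58 mm above the bench.
- shaft_part: Loose stepped steel shaft, 100 mm long, 25 mm thick, lying on the bench; leave it alone.
- bearing: Loose ball bearing, 42 mm across, 12 mm high, on the bench; leave it alone.
- machined_block: Loose drilled metal block 40x60x25 mm on the bench; leave it alone.
There are look-alikes about, which are no part of the job. Leave any brown or green look-alike of the test_pot alone.

How it is judged (in metres and radians):
On the way, in this order (a step that is already met when the one before it is completed fails the run):
1. the ring is turned to its locked mark while the paddle is still up (value of joint lock_ring below 0.08 rad and value of joint paddle below 0.1 rad), for 0.2 s.
2. with the ring locked, the robot holds the paddle's pointer between the gauge teeth for three seconds (value of joint lock_ring below 0.08 rad and value of joint paddle between 0.175 and 0.365 rad and contact force between any of the fingers, the arm and deadman_unit above 3 N), for 3 s.
At the end, for the whole second after the job is handed in: The ring's tab is over the fin (joint below 0.08 rad), and the robot itself is still holding the paddle (contact of more than 3 N) with its pointer between the gauge teeth (0.175 to 0.365 rad); no loose part presses on the unit, and none has moved more than 30 mm (all of step 2 and contact force between each of shaft_part, bearing, machined_block and deadman_unit below 0.3 N and distance of each of shaft_part, bearing, machined_block from where it was at the start of the episode below 0.03 m); the arm keeps its last pose, push and grip.
It fails at once if the paddle is pressed before the ring is locked (value of joint lock_ring above 0.1 rad and value of joint paddle above 0.12 rad).
It fails at once if the paddle is pressed through below the lower tooth (value of joint paddle above 0.45 rad).
It fails at once if a loose part on the bench is pushed away (distance of shaft_part from where it was at the start of the episode above 0.03 m).
It fails at once if a loose part on the bench is pushed away (distance of bearing from where it was at the start of the episode above 0.03 m).
It fails at once if a loose part on the bench is pushed away (distance of machined_block from where it was at the start of the episode above 0.03 m).
It also fails if it takes over 58 s, if anything falls off the work surface, if the arm or the gripper's body presses on something with over 40 N, if the wrist force passes 120 N, or if a joint passes its speed limit or range.

## Working session

There is one attempt and no reset: what is moved stays moved. The work goes in short steps, Python scripts to look and compute and a tool call to move; the robot and the scene stay as the last step left them, time stands still between calls to the robot, and variables do not carry over. Pictures are saved under pics/ and viewed, at most 10 in all, crops included, and the job is handed in when it is done.

Besides the shell and the picture viewer there is one more tool, called after ">>>" as a command line: name --argument value ..., lists and objects as JSON in quotes. arm_command: Moves the arm, as the interface text tells. Shifts and turns lie within -1 to 1; 1 stands for 120 mm of shift or 30 degrees of turn. Its arguments: {"type":"object","properties":{"targets":{"type":"array"}},"required":["targets"]}

```bash
mkdir -p pics
cat > h.py <<'E'
import numpy as np, cv2
from bench import ctrl
def cloud(c):
    K=c["camera_matrix"]; d=c["range_z"]; v,u=np.mgrid[:420,:560]
    p=np.stack([(u-K[0,2])/K[0,0]*d,(v-K[1,2])/K[1,1]*d,d,np.ones_like(d)],-1)
    return (p@np.linalg.inv(c["world_to_cam"]).T)[...,:3]
E
python3 - <<'E'
from h import *
for n in("top","scene"):
    c=ctrl.read_camera(n); cv2.imwrite(f"pics/{n}0.png",c["img"][...,::-1]); np.savez(f"{n}0.npz",**c)
    print(n,np.linalg.inv(c["world_to_cam"]).round(3).tolist())
print(ctrl.get_state())
E
```

```text
top [[-0.074, -0.969, 0.235, 0.328], [-0.997, 0.072, -0.018, -0.071], [0.001, -0.236, -0.972, 1.086], [0.0, 0.0, 0.0, 1.0]]
scene [[0.557, -0.303, 0.773, -0.251], [-0.83, -0.226, 0.51, -0.616], [0.02, -0.926, -0.377, 0.496], [0.0, 0.0, 0.0, 1.0]]
{'t': 0.1, 'joint_positions': array([63.34040712, 24.44812668,  4.22995303, 92.04677931, -1.95343521,
       63.64232179, -3.84443029]), 'joint_vel': array([-0.04752872, -0.02534381, -0.03243685, -0.22229448,  0.07459329,
        0.0495919 , -0.06258018]), 'joint_torque': array([ 7.30328844e-03, -9.37479687e+01,  3.67703944e+00, -4.55048990e+01,
       -4.85514477e-02,  1.67560007e-02,  1.23501968e-04]), 'tcp_pos': array([ 0.20951488, -0.64127774,  0.21583468]), 'tool_rot': array([-1.79935025e+02,  4.39369132e-03,  1.80937549e+01]), 'wrist_force': array([-0.64536676,  0.57554656, -0.32833542]), 'torque': array([-0.00384582, -0.03577587, -0.01214389]), 'grip_force': 0.0, 'opening': 0.0939309523213323}
```

View pics/top0.png

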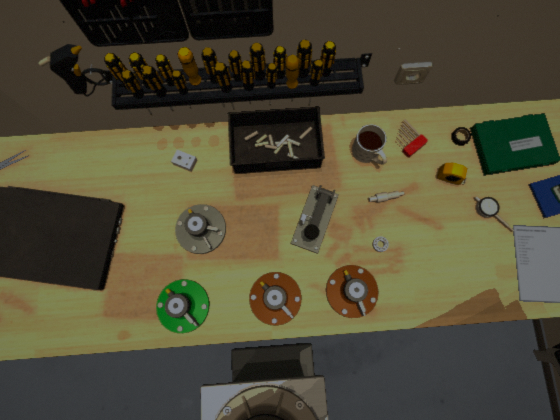

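View pics/scene0.png

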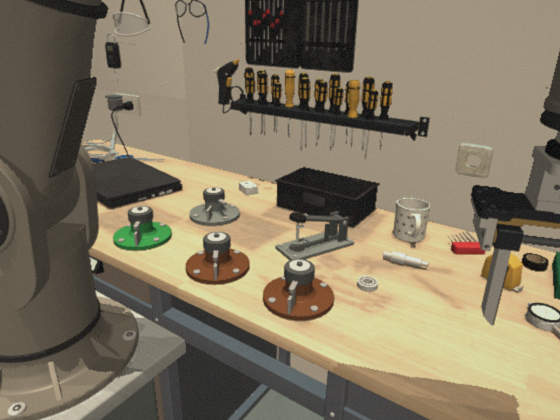

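The top view shows four pots: grey (201,229), green (182,306) and brown (275,298) and (352,291). The grey one fits `test_pot`. The dead-man unit is at (315,218), with its black pad at (312,232). The loose parts are the shaft (386,197), bearing (380,244) and block (184,160). I'll confirm the grey pot in a crop.

Run:
```python
from h import *
c=dict(np.load("top0.npz")); P=cloud(c)
a=cv2.resize(c["img"][180:262,165:245],None,fx=5,fy=5,interpolation=cv2.INTER_CUBIC)
b=cv2.resize(c["img"][180:262,285:345],None,fx=5,fy=5,interpolation=cv2.INTER_CUBIC)
cv2.imwrite("pics/crop1.png",np.hstack([a,b])[...,::-1])
def reg(x0,x1,y0,y1): m=np.zeros((420,560),bool); m[y0:y1,x0:x1]=1; return m
r=reg(165,240,195,262)
for lo,hi in((.006,.02),(.046,.062),(.066,.079)):
    m=r&(P[...,2]>lo)&(P[...,2]<hi); q=P[m]; print(lo,m.sum(),q.min(0).round(3),q.max(0).round(3),np.median(q,0).round(3))
    (x,y),s=cv2.minEnclosingCircle(q[:,:2].astype(np.float32)); print("circ",x,y,s)
r=reg(285,345,180,262)
for lo,hi in((.005,.016),(.05,.07),(.07,.085),(.085,.11)):
    m=r&(P[...,2]>lo)&(P[...,2]<hi); q=P[m]
    if len(q)>3: print(lo,m.sum(),q.min(0).round(3),q.max(0).round(3),q.mean(0).round(3),cv2.minAreaRect((q[:,:2]*1000).astype(np.float32)))
print("bench z",np.median(P[250:280,300:340,2]))
```

```text
0.006 1368 [0.482 0.047 0.006] [0.656 0.245 0.02 ] [0.548 0.141 0.014]
circ 0.5650900602340698 0.15294139087200165 0.12425932288169861
0.046 65 [0.519 0.093 0.047] [0.565 0.163 0.062] [0.546 0.113 0.058]
circ 0.5412864685058594 0.1278340220451355 0.03590273857116699
0.066 363 [0.532 0.118 0.067] [0.589 0.176 0.079] [0.558 0.146 0.075]
circ 0.5600777268409729 0.14719687402248383 0.029652947559952736
0.005 1156 [ 0.449 -0.264  0.005] [ 0.678 -0.102  0.016] [ 0.556 -0.169  0.01 ] ((565.5418701171875, -175.84384155273438), (154.2088623046875, 225.05514526367188), 83.74055480957031)
0.05 144 [ 0.546 -0.226  0.05 ] [ 0.642 -0.129  0.07 ] [ 0.613 -0.196  0.066] ((586.077392578125, -178.0106201171875), (47.56425857543945, 117.67330169677734), 55.06658935546875)
0.07 234 [ 0.538 -0.226  0.07 ] [ 0.641 -0.128  0.085] [ 0.579 -0.178  0.076] ((585.1121215820312, -179.37008666992188), (47.197509765625, 118.27212524414062), 53.86367416381836)
0.085 252 [ 0.493 -0.181  0.085] [ 0.56  -0.128  0.104] [ 0.519 -0.156  0.095] ((526.2579345703125, -158.05873107910156), (64.16149139404297, 53.309295654296875), 8.549825668334961)
bench z 0.0003287087978134373
```

View pics/crop1.png

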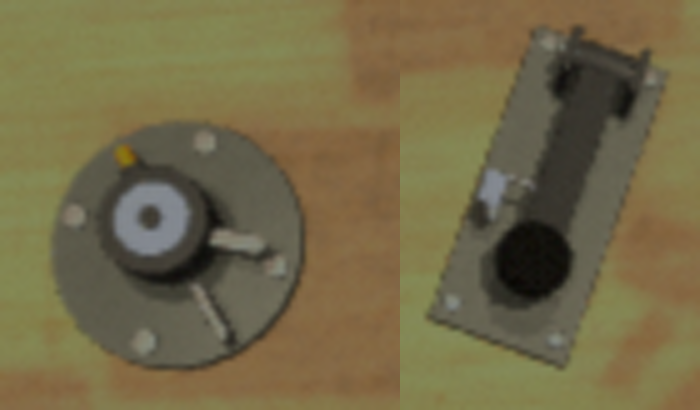

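The crop confirms it: on the grey pot the tab points right (tip at about 265,247), the fin points lower right (tip at about 232,343), and the brass inlet is opposite the fin. Next I'll cast rays for the tips, the ring axis and the pad.

```bash
cat >> h.py <<'E'
def ray(c,u,v,z):
    K=c["camera_matrix"]; T=np.linalg.inv(c["world_to_cam"])
    d=T[:3,:3]@np.linalg.solve(K,[u,v,1.]); o=T[:3,3]; return (o+d*(z-o[2])/d[2])[:2]
E
python3 - <<'E'
from h import *
c=dict(np.load("top0.npz")); P=cloud(c); img=c["img"]; hsv=cv2.cvtColor(img,cv2.COLOR_RGB2HSV)
f=lambda u,v,x0=165,y0=180:((u+.5)/5+x0-.5,(v+.5)/5+y0-.5)
# foot ellipse centre at z .012
ctr=ray(c,*f(178,246),.012); print("foot ctr",ctr, "radius",[np.linalg.norm(ray(c,*f(*p),.012)-ctr) for p in((51,246),(304,246),(178,121),(178,369))])
# ring top white disc
m=np.zeros((420,560),np.uint8); m[210:235,180:210]=1
w=(m>0)&(hsv[...,1]<60)&(hsv[...,2]>120)&(P[...,2]>.066)
v,u=np.nonzero(w); print("disc",w.sum(),u.mean(),v.mean(),ray(c,u.mean(),v.mean(),.074),P[w].mean(0))
C=ray(c,*f(150,219),.075); print("nutdisc",C)
for C in (ctr,ray(c,u.mean(),v.mean(),.074)):
  for n,p,z in(("tab",(266,247),.058),("fin",(232,343),.044),("inlet",(124,155),.036)):
    q=ray(c,*f(*p),z)-C; print(n,q+C,np.linalg.norm(q),np.degrees(np.arctan2(q[1],q[0])))
# unit
dk=(P[...,2]>.085)&(P[...,2]<.11); dk[:, :285]=0; dk[:,345:]=0; dk[:180]=0; dk[262:]=0
q=ray(c,*f(534-400,259,285),.099); print("pad",q)
dk2=dk&(np.linalg.norm(P[...,:2]-q,axis=2)<.03); print(dk2.sum(),P[dk2].mean(0),cv2.minEnclosingCircle(P[dk2][:,:2].astype(np.float32)))
h=[ray(c,*f(x-400,y,285),.01) for x,y in((533,28),(668,72),(565,368),(427,316))]; print("base",np.array(h),np.mean(h,0),cv2.minAreaRect(np.array(h,np.float32)*1000))
for n,p in(("shaft",(386,197)),("bearing",(380,244)),("block",(184,160))): print(n,ray(c,*p,.012))
E
```

```text
foot ctr [0.55799294 0.14611925] radius [np.float64(0.07036405366416727), np.float64(0.06981539826860797), np.float64(0.07174738714935283), np.float64(0.0685008008588104)]
disc 133 194.73684210526315 223.3609022556391 [0.56027031 0.1475179 ] [0.55799553 0.14536897 0.08415638]
nutdisc [0.55996198 0.14766121]
tab [0.54414273 0.09029834] 0.05751349696289102 -103.93474528832496
fin [0.49645123 0.11227466] 0.07023416878551567 -151.19159634600928
inlet [0.60585755 0.1695731 ] 0.05330200876573754 26.10503357616859
tab [0.54414273 0.09029834] 0.05944893855759654 -105.74071742970412
fin [0.49645123 0.11227466] 0.07290377576311236 -151.09090555991918
inlet [0.60585755 0.1695731 ] 0.05064216445019507 25.81779111173799
pad [ 0.51175479 -0.15323375]
215 [ 0.51461772 -0.15383922  0.09690516] ((0.5171914100646973, -0.15388305485248566), 0.0241971705108881)
base [[ 0.66190774 -0.1721231 ]
 [ 0.63024995 -0.24616366]
 [ 0.46669185 -0.17214149]
 [ 0.50091187 -0.09905174]] [ 0.56494035 -0.17237   ] ((565.1072387695312, -172.393310546875), (80.69723510742188, 179.52865600585938), 65.64972686767578)
shaft [ 0.61096195 -0.37964078]
bearing [ 0.47905775 -0.34521906]
block [0.76432158 0.18806747]
```

>>> arm_command --targets '[[[0.4,-0.2,0],0,1],[[0.8,-0.4,0],0,1],[[1,-0.6,0],0,1],[[1,-0.8,0],0,1],[[1,-0.8,0],0,1]]'

```text
t: 0.6
tcp_pos: [0.2943, -0.5102, 0.2164]
tool_rot: [-179.9, -0.0, 18.3]
wrist_force: [-0.4, 0.1, -0.0]
opening: 0.0938
grip_force: 0.0
```

>>> arm_command --targets '[[[1,-1,0],0,1],[[1,-1,0],0,1],[[1,-1,0],0,1],[[1,-1,0],0,1],[[1,-1,0],0,1]]'

```text
t: 1.1
tcp_pos: [0.3723, -0.3596, 0.2166]
tool_rot: [-180.0, -0.0, 18.3]
wrist_force: [-0.4, 0.7, 0.2]
opening: 0.0939
grip_force: 0.0
```

>>> arm_command --targets '[[[1,-1,0],0,1],[[1,-1,0],0,1],[[1,-1,0],0,1],[[1,-1,0],0,1],[[1,-1,0],0,1]]'

```text
t: 1.6
tcp_pos: [0.4488, -0.2089, 0.2165]
tool_rot: [-180.0, -0.0, 18.3]
wrist_force: [-0.5, -1.4, 0.8]
opening: 0.0939
grip_force: 0.0
```

>>> arm_command --targets '[[[1,-1,0],0,1],[[1,-1,0],0,1],[[1,-1,0],0,1],[[1,-1,0],0,1],[[1,-1,0],0,1]]'

```text
t: 2.1
tcp_pos: [0.5255, -0.058, 0.2162]
tool_rot: [-180.0, -0.0, 18.2]
wrist_force: [0.3, -0.8, -0.7]
opening: 0.0939
grip_force: 0.0
```

>>> arm_command --targets '[[[0.4,-0.77,0],0,1],[[0.4,-0.77,0],0,1],[[0.4,-0.77,0],0,1],[[0.4,-0.77,0],0,1]]'

```text
t: 2.5
tcp_pos: [0.5415, 0.0425, 0.2162]
tool_rot: [180.0, 0.0, 18.1]
wrist_force: [0.4, -0.6, -0.3]
opening: 0.094
grip_force: 0.0
```

>>> arm_command --targets '[[[0.4,-0.76,0],-0.95,1],[[0.4,-0.76,0],-0.95,1],[[0.4,-0.76,0],-0.95,1],[[0.4,-0.76,0],-0.95,1],[[0.4,-0.76,0],-0.95,1],[[0.4,-0.76,0],-0.95,1]]'

```text
t: 3.1
tcp_pos: [0.559, 0.1427, 0.2163]
tool_rot: [180.0, 0.0, 46.3]
wrist_force: [0.5, -0.4, -0.9]
opening: 0.0937
grip_force: 0.0
```

>>> arm_command --targets '[[[0,0,0],-0.95,1],[[0,0,0],-0.95,1],[[0,0,0],-0.95,1],[[0,0,0],-0.95,1],[[0,0,0],-0.95,1],[[0,0,0],-0.95,1]]'

```text
t: 3.7
tcp_pos: [0.5587, 0.1442, 0.2166]
tool_rot: [180.0, 0.0, 74.9]
wrist_force: [-0.5, 0.3, 0.2]
opening: 0.0941
grip_force: 0.0
```

Run:
```python
from h import *
s=ctrl.get_state(); print(s["tcp_pos"],s["tool_rot"],s["joint_positions"])
c=ctrl.read_camera("wrist"); cv2.imwrite("pics/w1.png",c["img"][...,::-1]); np.savez("w1.npz",pos=s["tcp_pos"],rot=s["tool_rot"],**c); print(c["tool_from_camera"].round(3).tolist())
```

```text
[0.55872257 0.14421141 0.21655718] [1.79987857e+02 1.31575826e-02 7.48522489e+01] [  6.72360345  18.41752953 -33.73753898 103.1563414   11.49932028
  61.85076923 -46.26693638]
[[0.0, -0.973, -0.231, 0.067], [1.0, -0.0, 0.001, -0.0], [-0.001, -0.231, 0.973, -0.167], [0.0, 0.0, 0.0, 1.0]]
```

View pics/w1.png

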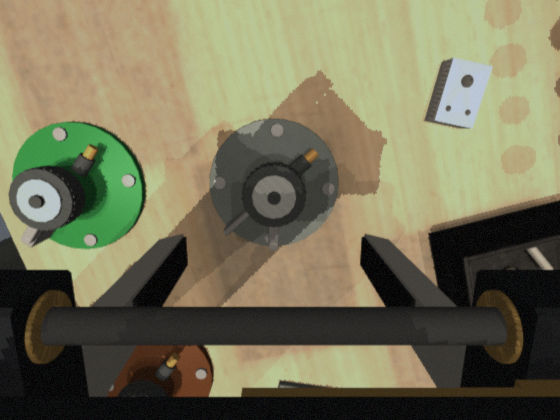

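The wrist view shows the grey pot below the open fingers: nut at (275,197), tab down near (272,235), fin tip at (227,232). I'll check the axis from here.

Run:
```python
from h import *
from scipy.spatial.transform import Rotation as R
c=dict(np.load("w1.npz")); T=np.eye(4); T[:3,:3]=R.from_euler("xyz",c["rot"],degrees=True).as_matrix(); T[:3,3]=c["pos"]
c["world_to_cam"]=np.linalg.inv(T@c["tool_from_camera"]); g=cv2.cvtColor(c["img"],cv2.COLOR_RGB2GRAY)
for n,p,z in(("nut",(275,198),.082),("ring top",(274,195),.074),("foot",(274.5,182),.012),("tab",(271,240),.058),("fin",(227,232),.044)):
    print(n,ray(c,*p,z))
print(cv2.HoughCircles(g[150:240,230:320],cv2.HOUGH_GRADIENT,1.,5,param1=60,param2=12,minRadius=18,maxRadius=36))
C=np.array([.559,.1465])
for p,z in(((271,240),.058),((227,232),.044)):
    d=ray(c,*p,z)-C; print(np.degrees(np.arctan2(d[1],d[0])),np.linalg.norm(d))
```

```text
nut [0.56109588 0.14757825]
ring top [0.560548   0.14884187]
foot [0.56166592 0.15030022]
tab [0.54521934 0.10320198]
fin [0.5030987  0.11852907]
[[[43.5 43.5 32.1]
  [47.5 49.5 26.6]
  [46.5 39.5 28.8]
  [40.5 48.5 34.3]
  [38.5 42.5 27.7]
  [49.5 43.5 26.6]
  [43.5 52.5 27.5]
  [35.5 35.5 20.7]
  [35.5 46.5 26.6]
  [44.5 29.5 26.4]
  [40.5 37.5 25.4]
  [49.5 35.5 23. ]
  [32.5 51.5 32.1]
  [52.5 51.5 30.8]
  [57.5 49.5 34.3]
  [54.5 41.5 21. ]
  [33.5 41.5 21.7]
  [53.5 46.5 23. ]
  [38.5 55.5 20.7]
  [49.5 56.5 18.8]]]
-107.65494878035284 0.045438149314748155
-153.41832122432695 0.06250862529669818
```

>>> arm_command --targets '[[[0.03,0,0.3],0,1],[[0.03,0,0.6],0,1],[[0.03,0,0.8],0,1],[[0.03,0,0.8],0,1],[[0.03,0,0.8],0,1]]'

```text
t: 4.25
tcp_pos: [0.5597, 0.1488, 0.1211]
tool_rot: [-180.0, -0.0, 75.0]
wrist_force: [0.5, 0.8, -0.5]
opening: 0.0938
grip_force: 0.0
```

>>> arm_command --targets '[[[0,0,0.15],0,1],[[0,0,0.3],0,1],[[0,0,0.4],0,1],[[0,0,0.5],0,1],[[0,0,0.5],0,1],[[0,0,0.5],0,1]]'

```text
t: 4.85
tcp_pos: [0.5597, 0.1489, 0.061]
tool_rot: [180.0, -0.0, 75.1]
wrist_force: [0.0, -0.5, -0.4]
opening: 0.0938
grip_force: 0.0
```

>>> arm_command --targets '[[[0,0,0],0,-1],[[0,0,0],0,-1],[[0,0,0],0,-1],[[0,0,0],0,-1],[[0,0,0],0,-1],[[0,0,0],0,-1],[[0,0,0],0,-1],[[0,0,0],0,-1],[[0,0,0],0,-1],[[0,0,0],0,-1]]'

```text
t: 5.85
tcp_pos: [0.56, 0.1486, 0.0607]
tool_rot: [179.9, -0.0, 75.1]
wrist_force: [4.1, -1.2, -1.5]
opening: 0.0573
grip_force: 30.0
```

>>> arm_command --targets '[[[0,0,0],0.2,-1],[[0,0,0],0.4,-1],[[0,0,0],0.6,-1],[[0,0,0],0.8,-1],[[0,0,0],1,-1],[[0,0,0],1,-1],[[0,0,0],1,-1]]'

```text
t: 6.55
tcp_pos: [0.5608, 0.1481, 0.0607]
tool_rot: [179.9, -0.1, 45.0]
wrist_force: [10.6, -3.9, -4.4]
opening: 0.0577
grip_force: 30.0
```

>>> arm_command --targets '[[[0,0,0],0.15,-1],[[0,0,0],0.3,-1],[[0,0,0],0.45,-1],[[0,0,0],0.5,-1],[[0,0,0],0.5,-1]]'

```text
t: 7.05
tcp_pos: [0.5611, 0.1478, 0.0607]
tool_rot: [179.9, -0.1, 30.0]
wrist_force: [12.0, -4.5, -6.0]
opening: 0.0571
grip_force: 30.0
```

```bash
python3 -c "
from h import *
s=ctrl.get_state();print(s['tool_rot'],s['torque'],s['wrist_force'],s['joint_positions'])
c=ctrl.read_camera('top');cv2.imwrite('pics/t2.png',cv2.resize(c['img'][180:262,150:250],None,fx=6,fy=6,interpolation=2)[...,::-1])"
```

```text
[ 1.79906721e+02 -1.17130537e-01  2.99605938e+01] [-1.15997815 -2.72887329 -0.0695079 ] [11.98480951 -4.47000596 -5.98124985] [ -5.73520123  27.43246636 -19.40473989 110.71803895  12.8918919
  43.79761167 -92.49697237]
```

View pics/t2.png

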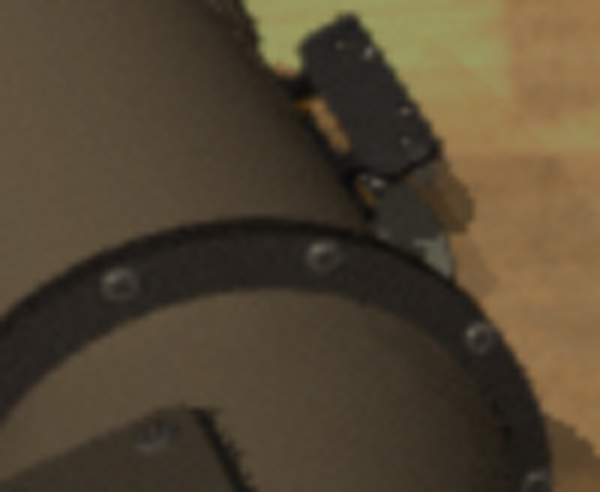

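The arm hides the ring from above. The torque about z is still only friction (0.07 N m), so I'll go on in small turns until the stop is felt.

>>> arm_command --targets '[[[0,0,0],0.06,-1],[[0,0,0],0.06,-1]]'

```text
t: 7.3
tcp_pos: [0.5611, 0.1477, 0.0607]
tool_rot: [179.9, -0.1, 28.2]
wrist_force: [12.5, -6.0, -6.7]
opening: 0.0576
grip_force: 30.0
```

```bash
python3 -c "
from h import *
s=ctrl.get_state();print(s['tool_rot'],s['torque'],s['wrist_force'])"
```

```text
[ 1.79915536e+02 -1.19211293e-01  2.81591173e+01] [-1.16481525 -2.72795931 -0.08470008] [12.51553998 -5.95262053 -6.68796275]
```

>>> arm_command --targets '[[[0,0,0],0.06,-1],[[0,0,0],0.06,-1]]'

```text
t: 7.5
tcp_pos: [0.5611, 0.1477, 0.0607]
tool_rot: [179.9, -0.1, 26.4]
wrist_force: [11.2, -5.8, -6.3]
opening: 0.0576
grip_force: 30.0
```

```bash
python3 -c "
from h import *
s=ctrl.get_state();print(s['tool_rot'],s['torque'],s['wrist_force'])
c=ctrl.read_camera('wrist');cv2.imwrite('pics/w2.png',c['img'][...,::-1])"
```

```text
[ 1.79915258e+02 -1.22246207e-01  2.63547276e+01] [-1.15360759 -2.74091967 -0.06266534] [11.20747107 -5.81351306 -6.33442385]
```

View pics/w2.png

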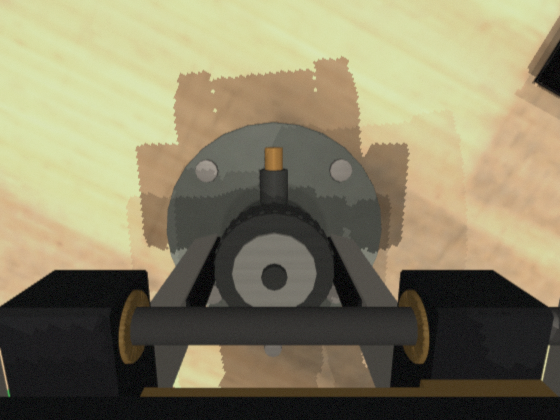

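The inlet lies straight up at (274,160), so the tool's −x is now over the fin. I'll turn a little further to feel the stop.

>>> arm_command --targets '[[[0,0,0],0.05,-1],[[0,0,0],0.05,-1]]'

```text
t: 7.75
tcp_pos: [0.5612, 0.1476, 0.0607]
tool_rot: [179.9, -0.1, 24.9]
wrist_force: [12.4, -6.5, -5.9]
opening: 0.0573
grip_force: 30.0
```

```bash
python3 -c "
from h import *
s=ctrl.get_state();print(s['tool_rot'],s['torque'],s['wrist_force'])"
```

```text
[ 1.79911472e+02 -1.29404154e-01  2.48817486e+01] [-1.26729716 -2.74540682  0.13897449] [12.44222818 -6.5286177  -5.87143405]
```

>>> arm_command --targets '[[[0,0,0],0.05,-1],[[0,0,0],0.05,-1]]'

```text
t: 7.95
tcp_pos: [0.561, 0.1474, 0.0608]
tool_rot: [179.9, -0.1, 23.4]
wrist_force: [9.9, -6.4, -3.1]
opening: 0.0568
grip_force: 30.0
```

```bash
python3 -c "
from h import *
s=ctrl.get_state();print(s['tool_rot'],s['torque'],s['wrist_force'])"
```

```text
[ 1.79897329e+02 -1.00810024e-01  2.34060913e+01] [-1.76082493 -2.54207882  0.40896101] [ 9.91257441 -6.4188358  -3.10293574]
```

The torque has risen by about 0.5 N m, so the ring is at the stop. I'll release, lift and check.

>>> arm_command --targets '[[[0,0,0],0,1],[[0,0,0],0,1],[[0,0,0],0,1],[[0,0,0],0,1],[[0,0,0],0,1],[[0,0,0],0,1],[[0,0,0],0,1]]'

```text
t: 8.65
tcp_pos: [0.5594, 0.1488, 0.0605]
tool_rot: [-180.0, 0.0, 23.5]
wrist_force: [-0.7, -1.2, 0.3]
opening: 0.0938
grip_force: 0.0
```

>>> arm_command --targets '[[[0,0,-0.2],0,1],[[0,0,-0.5],0,1],[[0,0,-0.9],0,1],[[0,0,-1],0,1],[[0,0,-1],0,1]]'

```text
t: 9.15
tcp_pos: [0.5606, 0.1491, 0.1828]
tool_rot: [180.0, -0.2, 23.5]
wrist_force: [-0.7, -0.6, -0.4]
opening: 0.0936
grip_force: 0.0
```

```bash
python3 -c "
from h import *
c=ctrl.read_camera('wrist');cv2.imwrite('pics/w3.png',c['img'][...,::-1])"
```

```text
(no output)
```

View pics/w3.png

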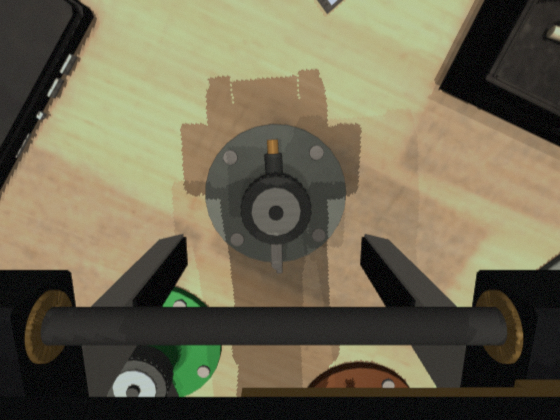

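The ring is locked: the tab at (276,258) covers the fin, opposite the inlet. Now I'll move to the pad with the fingers shut.

>>> arm_command --targets '[[[-0.46,0.71,0],0,-1],[[-0.46,0.71,0],0,-1],[[-0.46,0.71,0],0,-1],[[-0.46,0.71,0],0,-1]]'

```text
t: 9.6
tcp_pos: [0.5419, 0.047, 0.1791]
tool_rot: [-180.0, 0.1, 23.3]
wrist_force: [-0.3, 0.6, 0.3]
opening: 0.0655
grip_force: 0.0
```

>>> arm_command --targets '[[[-0.46,0.71,0],0,-1],[[-0.46,0.71,0],0,-1],[[-0.46,0.71,0],0,-1],[[-0.46,0.71,0],0,-1]]'

```text
t: 10.0
tcp_pos: [0.5259, -0.0516, 0.1796]
tool_rot: [-180.0, 0.1, 23.4]
wrist_force: [-0.1, 0.6, 0.1]
opening: 0.0331
grip_force: 0.0
```

>>> arm_command --targets '[[[-0.47,0.7,0],0,-1],[[-0.47,0.7,0],0,-1],[[-0.47,0.7,0],0,-1],[[-0.47,0.7,0],0,-1],[[-0.47,0.7,0],0,-1]]'

```text
t: 10.5
tcp_pos: [0.5085, -0.1489, 0.1801]
tool_rot: [-179.9, -0.0, 23.7]
wrist_force: [-0.2, 0.1, -0.2]
opening: 0.0005
grip_force: 0.0
```

Run:
```python
from h import *
from scipy.spatial.transform import Rotation as R
s=ctrl.get_state(); print(s["tcp_pos"],s["tool_rot"],s["opening"])
c=ctrl.read_camera("wrist"); cv2.imwrite("pics/w4.png",c["img"][...,::-1])
T=np.eye(4); T[:3,:3]=R.from_euler("xyz",s["tool_rot"],degrees=True).as_matrix(); T[:3,3]=s["tcp_pos"]
c["world_to_cam"]=np.linalg.inv(T@c["tool_from_camera"]); np.savez("w4.npz",**c)
```

```text
[ 0.50850918 -0.14885212  0.18013763] [-1.79947458e+02 -6.97777901e-03  2.36508080e+01] 0.0005375288673687423
```

View pics/w4.png

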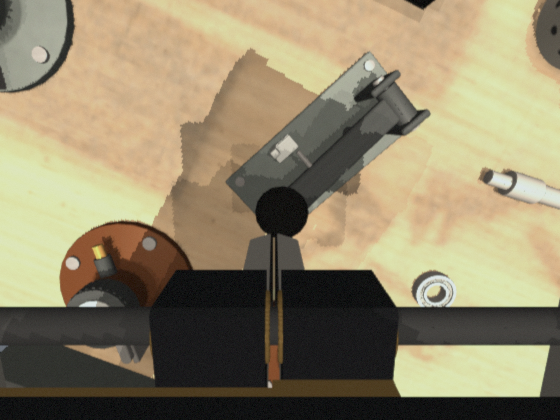

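The wrist view shows the pad at (282,212), just ahead of the shut fingers, the pointer at (300,155), and all the loose parts clear.

```bash
python3 -c "
from h import *
c=dict(np.load('w4.npz'));q=ray(c,282,211.5,.099);print(q,np.linalg.norm(ray(c,308,211.5,.099)-q), ray(c,256,211.5,.099))"
```

```text
[ 0.51511799 -0.15202491] 0.018991541210646484 [ 0.50749556 -0.13462852]
```

>>> arm_command --targets '[[[0.01,0.02,0.2],0,-1],[[0.01,0.02,0.4],0,-1],[[0.01,0.02,0.54],0,-1],[[0.01,0.02,0.54],0,-1],[[0.01,0.02,0.54],0,-1]]'

```text
t: 11.05
tcp_pos: [0.5103, -0.1516, 0.116]
tool_rot: [-180.0, 0.0, 23.6]
wrist_force: [-0.1, -0.1, -0.1]
opening: 0.0006
grip_force: 0.0
```

>>> arm_command --targets '[[[0,0,0.03],0,-1],[[0,0,0.06],0,-1],[[0,0,0.09],0,-1],[[0,0,0.12],0,-1],[[0,0,0.15],0,-1],[[0,0,0.18],0,-1],[[0,0,0.2],0,-1],[[0,0,0.2],0,-1],[[0,0,0.2],0,-1]]'

```text
t: 11.95
tcp_pos: [0.5096, -0.1527, 0.0915]
tool_rot: [-180.0, 0.0, 23.5]
wrist_force: [-1.9, 1.9, 4.6]
opening: 0.0
grip_force: 2.9
```

>>> arm_command --targets '[[[0,0,0.03],0,-1],[[0,0,0.06],0,-1],[[0,0,0.09],0,-1],[[0,0,0.11],0,-1],[[0,0,0.12],0,-1],[[0,0,0.12],0,-1],[[0,0,0.12],0,-1]]'

```text
t: 12.65
tcp_pos: [0.5092, -0.1526, 0.0771]
tool_rot: [-179.9, 0.1, 23.5]
wrist_force: [-4.6, 2.6, 8.6]
opening: 0.0004
grip_force: 4.6
```

Run:
```python
from h import *
s=ctrl.get_state(); print(s["tcp_pos"],s["wrist_force"])
c=ctrl.read_camera("scene"); P=cloud(c)
cv2.imwrite("pics/s5.png",cv2.resize(c["img"][190:270,260:370],None,fx=7,fy=7,interpolation=2)[...,::-1])
```

```text
[ 0.50922781 -0.15257798  0.07707527] [-4.62204778  2.64485769  8.58996727]
```

View pics/s5.png

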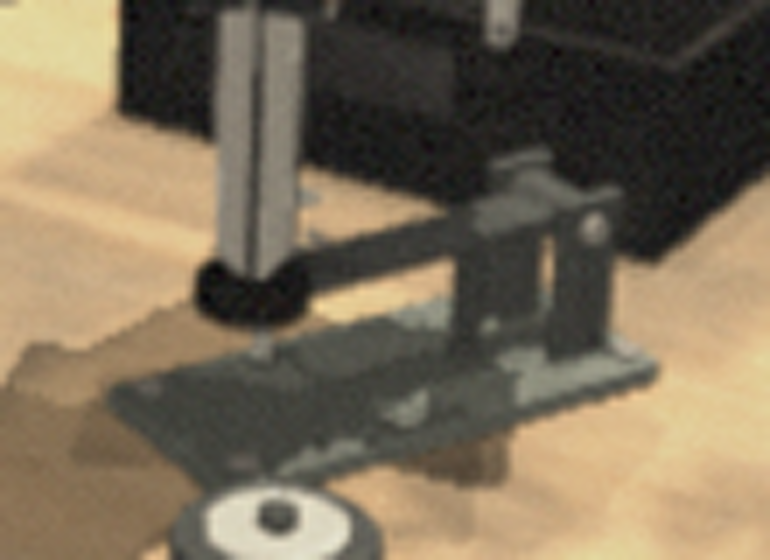

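The arm is level with the base plate and the fingertips bear on the pad (z 66 mm, 8.6 N), which is about mid-gauge. I'll hold.

>>> arm_command --targets '[[[0,0,0.01],0,-1],[[0,0,0.01],0,-1],[[0,0,0.01],0,-1],[[0,0,0.01],0,-1],[[0,0,0.01],0,-1],[[0,0,0.01],0,-1],[[0,0,0.01],0,-1],[[0,0,0.01],0,-1],[[0,0,0.01],0,-1],[[0,0,0.01],0,-1],[[0,0,0.01],0,-1],[[0,0,0.01],0,-1],[[0,0,0.01],0,-1],[[0,0,0.01],0,-1],[[0,0,0.01],0,-1],[[0,0,0.01],0,-1],[[0,0,0.01],0,-1],[[0,0,0.01],0,-1],[[0,0,0.01],0,-1],[[0,0,0.01],0,-1]]'

```text
t: 14.7
tcp_pos: [0.5092, -0.1526, 0.0759]
tool_rot: [-179.9, 0.1, 23.5]
wrist_force: [-5.5, 3.5, 9.3]
opening: 0.0004
grip_force: 4.7
```

>>> arm_command --targets '[[[0,0,0],0,-1],[[0,0,0],0,-1],[[0,0,0],0,-1],[[0,0,0],0,-1],[[0,0,0],0,-1],[[0,0,0],0,-1],[[0,0,0],0,-1],[[0,0,0],0,-1],[[0,0,0],0,-1],[[0,0,0],0,-1],[[0,0,0],0,-1],[[0,0,0],0,-1],[[0,0,0],0,-1],[[0,0,0],0,-1],[[0,0,0],0,-1],[[0,0,0],0,-1],[[0,0,0],0,-1],[[0,0,0],0,-1],[[0,0,0],0,-1],[[0,0,0],0,-1]]'

```text
t: 16.7
tcp_pos: [0.5093, -0.1526, 0.076]
tool_rot: [-180.0, 0.1, 23.5]
wrist_force: [-5.5, 3.5, 9.9]
opening: 0.0005
grip_force: 4.7
```

```bash
python3 -c "
from bench import ctrl
s=ctrl.get_state();print(s['t'],s['tcp_pos'],s['wrist_force']);print(ctrl.hand_in())"
```

```text
16.7 [ 0.50928543 -0.15256356  0.07597458] [-5.523122    3.54338891  9.90583641]
the job is handed in; nothing more can be done
None
```

The job is handed in: the ring was turned to its stop with the tab over the fin, then the paddle was held at about mid-gauge (about 9.9 N at the pad) for over 4 s and still held at hand-in at t = 16.7 s; no verdict was returned.

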